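Level the key shelf and hold its foot

TASK

Pick up the spirit level from the table, lay it lengthwise along the front of the elm shelf near the middle, press it down firmly and let go of it. Its bubble moves to the high end: swing the lever of the levelling foot under the low end outwards by its upright post until the bubble sits centred between the two lines, leaving the other foot alone. The lever springs back if let go, so finish while still holding it there, with the bubble centred, touching neither shelf nor level and leaving everything else where it is.

Things in the scene. Friction and masses are not known exactly. Their poses are not given: they have to be found in the camera images.
- stand: the fixed stand under the shelf: wooden base 110 x 440 x 14 mm, central pedestal. Origin on the table under its centre; z up, y along its length (to the left end, seen by the robot), -x is the front, towards the robot. It stands somewhere else each time, turned by up to 0.15 rad.
- shelf_top (a point): centre of the top face of the elm shelf (150 mm deep along its x, 460 mm long along its y, 18 mm thick), 100 mm above the table. The shelf rocks about its lengthwise middle (an axis along its x): at the start its loaded end hangs 5 to 12 mm low. The mount is springy (about 24 N m/rad). z is normal to the top, y to the left end. The front 60 mm of the shelf is clear; the padlock, doorbell and bead stand behind that.
- level_spot (a point): a suitable place for the middle of the spirit level's underside: on the shelf's top, 35 mm in front of the shelf's lengthwise middle line. Axes as shelf_top.
- level: loose spirit level, an aluminium bar 180 mm long (its x), 22 mm wide (its y), 30 mm tall, 200 g, lying on the table to the right of the stand with its vial upwards. Origin at the centre of its underside. In its top is a pale green vial 76 mm long with a white bubble 14 mm long and two black cross lines 11 mm either side of the middle. Grasp it across its width at the middle.
- bubble (a joint): where the bubble's centre is along the level's x, in m from the middle of the vial (0 = centred between the lines, limits +-0.030). It drifts to the higher end of the level, 0.4 m per rad of tilt, and takes about a second to settle.
- padlock: heavy brass padlock, 0.6 to 0.85 kg, body 60 x 60 x 28 mm, steel shackle to its y, lying flat on the back of the shelf at one end: it pulls that end down. Origin at the centre of the body's underside. To be left alone.
- doorbell: chrome doorbell button unit, 44 x 74 x 25 mm, 90 g, on the shelf at the other end. Origin at the centre of its underside. To be left alone.
- foot_left (a joint): angle of the left (+y) foot's lever, rad: 0 at rest, pointing straight to the stand's front; grows as it is swung outwards, towards the left end, to 1.1. Turning it raises the left end of the shelf by 0.07 rad of tilt per rad (the bubble moves 28 mm per rad). A spring and the shelf's weight swing it back: some 2 to 5 N at the post.
- foot_right (a joint): angle of the right (-y) foot's lever, rad: the mirror image: 0 at rest, pointing to the front; grows as it is swung outwards, towards the right end, to 1.1. It raises the right end of the shelf in the same way.
- foot_left_post (a point): top centre of the left lever's upright round steel post (16 mm diameter, standing free from 45 mm to 109 mm above the table), 130 mm from the foot's vertical axis.
- foot_right_post (a point): top centre of the right lever's upright post, same sizes.
- foot_left_axis (a point): a fixed point on the vertical axis of the left foot, at the height of the post's top.
- foot_right_axis (a point): a fixed point on the vertical axis of the right foot, at the height of the post's top.
- shelf: the shelf board with its two threaded rods. Origin at the centre of its underside.
- bead: red glass bead ornament, 32 mm across, 32 mm tall, at the back of the shelf. Left alone.
- peg_a: grey plastic clothes peg, 75 x 10 x 13 mm, on the table left of the stand. Left alone.
- peg_b: grey plastic clothes peg of the same sort, on the table in front of the stand. Left alone.
- screwdriver: screwdriver lying on the table at the left. Left alone.
Mind the look-alikes: they are no part of the job. Several things have the shape of the level; the one meant has the colours described above.

How it is judged:
On the way, in this order (a step that is already met when the one before it is completed fails the run):
1. the level lies along the shelf and is pressed down on it with more than 4 N (its weight included) (x of level in the frame of shelf_top between -0.066 and 0.03 m and y of level in the frame of shelf_top between -0.06 and 0.06 m and angle between the x axis of level and the y axis of shelf_top, either way round below 0.2 rad and contact force between level and shelf above 4 N), for 0.1 s.
2. the level is released and lies flat along the shelf (z of level in the frame of shelf_top between -0.004 and 0.004 m and x of level in the frame of shelf_top between -0.066 and 0.03 m and y of level in the frame of shelf_top between -0.06 and 0.06 m and angle between the x axis of level and the y axis of shelf_top, either way round below 0.2 rad and angle between the z axis of level and the z axis of shelf_top, either way round below 0.06 rad and contact force between the fingers and level below 0.1 N and contact force between level and shelf above 1 N), for 0.2 s.
3. the low end's foot lever is swung outwards and held by the fingers with the bubble centred to 4 mm (((y of padlock in the frame of stand above 0 m and value of joint foot_left above 0.2 rad and value of joint foot_right below 0.1 rad and contact force between the fingers and foot_left above 1 N) or (y of padlock in the frame of stand below 0 m and value of joint foot_right above 0.2 rad and value of joint foot_left below 0.1 rad and contact force between the fingers and foot_right above 1 N)) and value of joint bubble between -0.004 and 0.004 m), for 0.3 s.
At the end, for the whole second after the job is handed in: Level flat and untouched on the shelf, within 60 mm of mid-length, aligned within 0.2 rad; bubble within 4 mm of centre; fingers still push the low (padlock) end's lever (over 1 N, turned over 0.2 rad); other lever within 0.1 rad of rest; robot not touching the shelf (all of step 2 and all of step 3 and linear speed of level below 0.02 m/s and contact force between each of the fingers, the arm and shelf below 0.3 N); the arm keeps its last pose, push and grip.
It fails at once if the foot at the high end is turned ((y of padlock in the frame of stand above 0 m and value of joint foot_right above 0.2 rad) or (y of padlock in the frame of stand below 0 m and value of joint foot_left above 0.2 rad)).
It fails at once if the padlock, doorbell or bead on the shelf is shifted by more than 25 mm (distance of any of padlock, doorbell, bead from where it was at the start of the episode above 0.025 m).
It fails at once if a clothes peg or the screwdriver is shifted by more than 30 mm (distance of any of peg_a, peg_b, screwdriver from where it was at the start of the episode above 0.03 m).
It also fails if it takes over 58 s, if anything falls off the work surface, if the arm or the gripper's body presses on something with over 40 N, if the wrist force passes 120 N, or if a joint passes its speed limit or range.

ROBOT

A 6-joint arm with a two-finger parallel gripper is mounted at the origin on the work surface. World frame = base frame: x ahead of the robot, y to its left, z up, the work surface at z = 0. Lengths are in m, angles in rad, forces in N, time in s.
With the tool pointing down it reaches from about 0.3 to 0.95 m from the base axis. Payload 3.1 kg.
Tool frame: the origin (TCP) lies at the very end of the fingers, on their centre line; the grasp point (between the pads) lies 19 mm behind it; z points along the fingers, y is the line along which they close (so a half turn about z gives the same grasp; the last joint's range is limited). The gripper opens to 85 mm and grips with 20 to 120 N. Pads are 22 mm wide; open, the fingers measure 114 mm over their backs; the gripper's body (76 mm by 85 mm) begins 54 mm behind the grasp point. The pads swing forward as they close: fully open they stand 13 mm farther back than shut.
Start: joints at [1.237, 0.308, 1.634, -0, 1.2, -0.07], TCP at [0.163, 0.603, 0.231] pointing down, gripper open.
Joint ranges: [-3.06, 3.06], [-0.79, 1.96], [0.05, 2.63], [-1.19, 4.34], [0.05, 2.64], [-2.94, 2.94]. Speed limits (rad/s): [2.79, 2.79, 3.14, 3.14, 3.14, 3.14].

INTERFACE

Orientations are given as a unit quaternion [x, y, z, w].
In Python, from plant import bot gives the robot as it stands.
- The arm moves only by the tool move_arm, never from a script. Its argument "moves" is a list of rows, each a list of 2 entries, a list of its own where there are three numbers: the shift along the tool's x, y, z in mm, then the turn about the tool's z in rad. A call has 1 to 12 rows; each row is the pose to reach, as a shift and turn from the pose commanded when the call began, along the tool's axes at that moment; what a row does not reach only later rows make up. A row lasts 1/10 s, in which the tool goes at most 50 mm and 8.59 degrees, less where a joint would pass 70% of its speed; a pose out of reach is approached as far as the arm can. A call with a gripper value outside its range is refused whole. "fingers" is the closure, from 0 (fully open) to 1 (shut), set as the call begins (left out, the last holds). The fingers move at their own pace and stop on an object; "squeeze" is the grip in N (left out, the last holds). Time passes only in rows, so rows that repeat a pose let the fingers close. It gives the time, the measured TCP pose, the force, the opening and the grip force at its end, in the units of the state.
- bot.state(): the state, without advancing time (a new reading comes with each control period).
- bot.get_image(name): name is "side" or "top" or "wrist"; returns a dict with "image" (384x512x3 uint8, red, green, blue), "depth" (384x512 float32, m along the optical axis (not along the pixel's ray), 0 where there is no reading), "camera_matrix" (3x3 intrinsics, pixels), "R" (3x3) and "t" (3): a world point X has camera coordinates R X + t. Camera axes: x right, y down, z forward; pixel columns grow to the right and rows downward; lengths in m; the calibration is good to about 2 mm. The wrist camera is an equidistant fisheye: a pixel r from the principal point sees the ray r / f radians off the axis. A picture is of the moment at which its call begins.
- bot.job_done(): hands the job in; it is judged then, once.
Trained networks look in a picture, given as the dict that the camera call returned (one of the last four; its "shot" number tells which), for a name from the list of things; names that differ only in an ending like _2 or _b are one class to them, and where a whole thing is asked for, a point or a joint stands for the part that bears it (a point fixed in the world has none). Each returns a list of dicts, best first, with "score" (0 to 1); they miss things now and then, are a little off and sometimes report something else, mostly with a low value. They report only what shows in the picture. A call takes as long as a camera call. They do not tell look-alikes from the thing itself.
- bot.silhouettes(picture, label): "mask" (384x512 bool, what is visible of it) and "rect" ([centre column, centre row, width, height] in pixels, round what is visible of it).
The state is a dict: "t": time; "q": joint angles; "joint_vel": joint speeds; "joint_efforts": joint torques, N m; "tool_pos": TCP position; "ee_rot": TCP orientation; "force": force on the tool from outside, world axes, zero at the start; "torque": the same for the moment, N m; "grip_width": opening from 0.0 (shut) to 1.0 (fully open); "grip_force": force on a finger pad.
Only numpy, scipy, OpenCV 4.12 (cv2) and the standard library are available. Lean on these libraries where they do the work, as an engineer would, in place of code of your own. Each camera call takes 0.05 s, during which the arm holds its last target. There are 200 camera calls.

## Working session

There is one attempt and no reset: what is moved stays moved. The work goes in short steps, Python scripts to look and compute and a tool call to move; the robot and the scene stay as the last step left them, time stands still between calls to the robot, and variables do not carry over. Pictures are saved under pics/ and viewed, at most 10 in all, crops included, and the job is handed in when it is done.

Besides the shell and the picture viewer there is one more tool, called after "Call:" as name(argument=value, ...) on one line, values as JSON. move_arm: Moves the arm, as the interface text tells. Its arguments: {"type":"object","properties":{"moves":{"type":"array","items":{"type":"array"}},"fingers":{"type":"number"},"squeeze":{"type":"number"}},"required":["moves"]}

```bash
mkdir -p pics; ls
cat > h.py <<'E'
import numpy as np, cv2
from plant import bot
def world(p,uv,d):
    K=p["camera_matrix"]; c=np.array([(uv[0]-K[0,2])/K[0,0]*d,(uv[1]-K[1,2])/K[1,1]*d,d])
    return p["R"].T@(c-p["t"])
def cloud(p,m):
    d=p["depth"]; v,u=np.nonzero(m&(d>0)); z=d[v,u]; K=p["camera_matrix"]
    c=np.stack([(u-K[0,2])/K[0,0]*z,(v-K[1,2])/K[1,1]*z,z],1)
    return (c-p["t"])@p["R"]
def save(p,n,s=1.5): cv2.imwrite(f"pics/{n}.png",cv2.resize(p["image"][:,:,::-1],None,fx=s,fy=s))
E
python3 - <<'E'
from h import *
s=bot.state(); print(s)
for n in("top","side"):
    p=bot.get_image(n); save(p,n+"0"); print(n, p["R"].T@-p["t"])
    for l in("level","padlock","doorbell","stand","shelf","foot_left_post","foot_right_post"):
        for r in bot.silhouettes(p,l)[:4]:
            c=cloud(p,r["mask"]); print(l,round(r["score"],2),np.round(r["rect"]),np.round(np.median(c,0),3),np.round(np.percentile(c,98,axis=0),3)) if len(c) else 0
E
```

```text
pics
{'t': 0.0, 'q': array([ 1.23731094e+00,  3.09020971e-01,  1.63519026e+00, -1.97471649e-06,
        1.19969824e+00, -6.97120971e-02]), 'joint_vel': array([-3.73352056e-05, -6.29923208e-04,  2.71244758e-04,  8.40163047e-04,
        1.34039083e-03,  2.95645844e-04]), 'joint_efforts': array([-5.80043525e-05, -4.15249908e+01, -2.76665175e+01, -1.76377644e-04,
        1.01423106e-02, -2.63107530e-06]), 'tool_pos': array([0.16271714, 0.6025936 , 0.23003537]), 'ee_rot': array([ 1.31504191e-01,  9.91314938e-01, -1.13513138e-03, -2.31053744e-04]), 'force': array([ 0.46377575, -0.0471201 , -0.46725017]), 'torque': array([ 0.02972068, -0.00317306, -0.00658583]), 'grip_force': 0.0, 'grip_width': 0.9971850416616888}
top [ 0.11420912 -0.07520157  1.89475346]
level 0.54 [338. 221.  12.  48.] [ 0.447 -0.395  0.031] [ 0.53  -0.384  0.041]
level 0.52 [299. 258.  41.  33.] [ 0.305 -0.252  0.031] [ 0.362 -0.183  0.043]
padlock 0.67 [194. 165.  25.  17.] [0.631 0.143 0.12 ] [0.667 0.196 0.132]
doorbell 0.7 [273. 157.  24.  16.] [ 0.664 -0.135  0.121] [ 0.689 -0.099  0.137]
doorbell 0.31 [276. 200.   
[... 1137 characters left out ...]
.  97. 110.] [0.588 0.108 0.094] [0.696 0.234 0.108]
shelf 0.72 [213. 178.  13.  13.] [ 0.659 -0.116  0.119] [ 0.682 -0.095  0.131]
shelf 0.66 [215. 216.  64.  90.] [0.595 0.053 0.097] [0.698 0.236 0.109]
shelf 0.3 [261. 244.  38.  27.] [0.449 0.137 0.038] [0.521 0.147 0.11 ]
foot_left_post 0.88 [258. 244.  38.  28.] [0.443 0.137 0.038] [0.52  0.147 0.109]
foot_left_post 0.41 [263. 192.  32.  21.] [ 0.495 -0.162  0.037] [ 0.566 -0.147  0.108]
foot_left_post 0.31 [228. 226.  92. 112.] [0.588 0.101 0.094] [0.699 0.233 0.109]
foot_right_post 0.69 [262. 190.  29.  20.] [ 0.49  -0.162  0.038] [ 0.554 -0.148  0.107]
foot_right_post 0.68 [228. 226.  93. 113.] [0.588 0.114 0.094] [0.695 0.233 0.109]
```

Run:
```python
import cv2
a=cv2.imread("pics/top0.png"); cv2.imwrite("pics/top0c.png",cv2.resize(a[200:450,240:580],None,fx=2.3,fy=2.3,interpolation=cv2.INTER_CUBIC))
```

```text
(no output)
```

View pics/top0c.png

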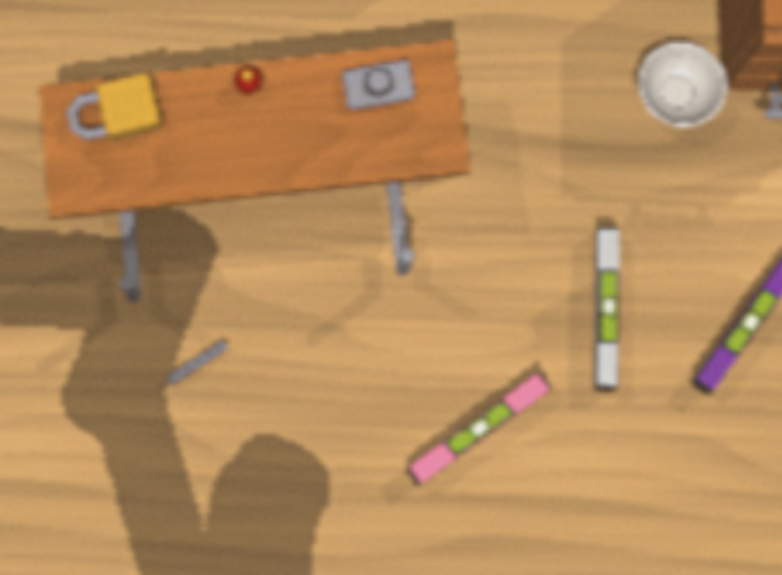

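View pics/side0.png

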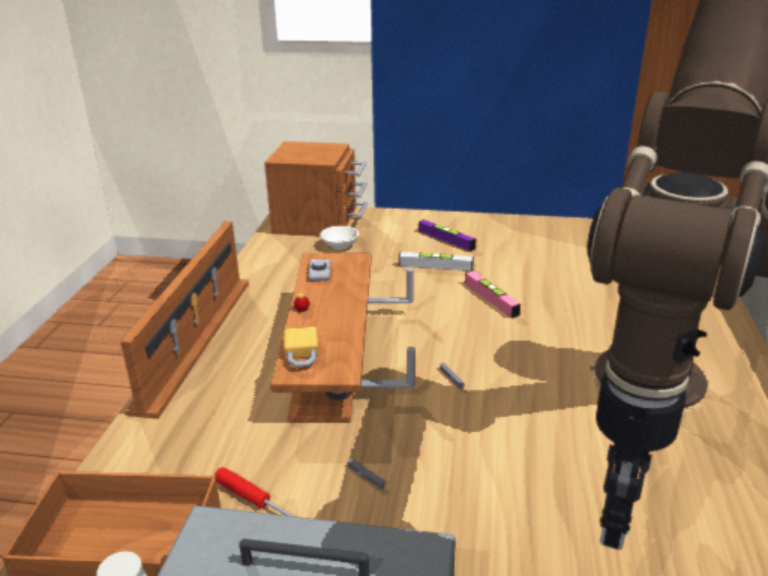

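The top view shows the aluminium level at crop pixel (608,308), with pink and purple decoys nearby. The padlock is on the left, so the left foot, with its post at crop pixel (131,295), is the one to turn.

Run:
```python
from h import *
p=bot.get_image("top")
def best(l,near):
    L=[(np.median(cloud(p,r["mask"]),0),r) for r in bot.silhouettes(p,l)]
    return min(L,key=lambda a:np.hypot(*(a[0][:2]-near)))[1]
def rect(c): return cv2.minAreaRect((c[:,:2]*1000).astype(np.float32))
m=best("level",[.447,-.395])["mask"]; c=cloud(p,cv2.dilate(m.astype(np.uint8),np.ones((5,5)))>0); c=c[c[:,2]>.02]
print("level",rect(c),c.mean(0),len(c))
X=cloud(p,p["depth"]>0)
s=X[(X[:,2]>.085)&(X[:,2]<.112)&(X[:,0]>.49)&(X[:,0]<.75)&(abs(X[:,1])<.28)]
s=s[s[:,0]>.5]; print("shelf",rect(s),s.mean(0),len(s))
A=np.c_[s[:,:2],np.ones(len(s))]; k=np.linalg.lstsq(A,s[:,2],rcond=None)[0]; print("plane",k)
for nm,y in(("L",.137),("R",-.162)):
    q=X[(abs(X[:,1]-y)<.03)&(X[:,0]>.36)&(X[:,0]<.49)&(X[:,2]>.06)]; print(nm,"post",np.round(q,3).tolist()[:12])
    q=X[(abs(X[:,1]-y)<.03)&(X[:,0]>.36)&(X[:,0]<.52)&(X[:,2]>.025)&(X[:,2]<.06)]; print(len(q),np.polyfit(q[:,0],q[:,1],1),q.min(0),q.max(0))
p=bot.get_image("side"); X=cloud(p,p["depth"]>0)
for nm,y in(("L",.137),("R",-.162)):
    q=X[(abs(X[:,1]-y)<.03)&(X[:,0]>.36)&(X[:,0]<.5)&(X[:,2]>.055)&(X[:,2]<.12)]; print(nm,"side post",len(q),q.mean(0),q.min(0),q.max(0))
```

```text
level ((445.38983154296875, -396.01507568359375), (25.333127975463867, 179.58218383789062), 89.36199188232422) [ 0.44616012 -0.39576933  0.03100106] 298
shelf ((618.6630249023438, 0.8412628173828125), (154.4912872314453, 460.5592956542969), 7.986832141876221) [0.61090155 0.00548118 0.10071694] 3951
plane [ 0.01202895 -0.03055678  0.09353592]
L post [[0.449, 0.127, 0.107], [0.444, 0.134, 0.113], [0.445, 0.131, 0.107], [0.444, 0.126, 0.113], [0.445, 0.123, 0.111], [0.44, 0.133, 0.116], [0.441, 0.13, 0.111], [0.442, 0.127, 0.104], [0.44, 0.122, 0.114], [0.445, 0.121, 0.09], [0.438, 0.134, 0.104], [0.437, 0.13, 0.111]]
72 [0.15108021 0.05949206] [0.4330312  0.12141223 0.02926456] [0.51958588 0.14604634 0.04969581]
R post [[0.488, -0.17, 0.105], [0.485, -0.163, 0.1], [0.483, -0.166, 0.112], [0.484, -0.169, 0.11], [0.483, -0.173, 0.115], [0.481, -0.162, 0.105], [0.479, -0.166, 0.113], [0.48, -0.17, 0.108], [0.48, -0.173, 0.112], [0.477, -0.163, 0.104], [0.476, -0.166, 0.111], [0.474, -0.169, 0.12]]
30 [ 0.04591923 -0.18767494] [ 0.47444993 -0.17362745  0.02904803] [ 0.51967697 -0.15759515  0.05124747]
L side post 114 [0.43631357 0.13561286 0.08541192] [0.42926963 0.12461215 0.05534437] [0.4436849  0.14293022 0.11130501]
R side post 80 [ 0.4753943  -0.16167691  0.08528067] [ 0.4688625  -0.17812257  0.05530907] [ 0.48233298 -0.15368904  0.1125156 ]
```

Call:
move_arm(moves=[[[-352,-319,0],0],[[-352,-319,0],0],[[-352,-319,0],0],[[-352,-319,0],0],[[-352,-319,0],0],[[-352,-319,0],0],[[-352,-319,0],0],[[-352,-319,0],0],[[-534,-891,0],-0.25],[[-534,-891,0],-0.25],[[-534,-891,0],-0.25],[[-534,-891,0],-0.25]], fingers=0.2)

```text
t: 2.15
tool_pos: [0.3988, 0.0749, 0.2317]
ee_rot: [0.007, 1.0, 0.0, 0.001]
force: [1.6, -0.1, 0.6]
grip_width: 0.8
grip_force: 0.0
```

Call:
move_arm(moves=[[[-47,-471,70],0],[[-47,-471,70],0],[[-47,-471,70],0],[[-47,-471,70],0],[[-47,-471,70],0],[[-47,-471,70],0],[[-47,-471,70],0],[[-47,-471,70],0],[[-47,-471,70],0],[[-47,-471,70],0],[[-47,-471,70],0],[[-47,-471,70],0]])

```text
t: 3.35
tool_pos: [0.4388, -0.395, 0.1609]
ee_rot: [0.008, 1.0, 0.001, -0.0]
force: [-0.1, 1.3, 0.0]
grip_width: 0.8
grip_force: 0.0
```

Run:
```python
from h import *
s=bot.state(); print(s["tool_pos"],s["ee_rot"],s["q"])
p=bot.get_image("wrist"); save(p,"w1"); print(p["camera_matrix"],p["R"],p["t"])
for r in bot.silhouettes(p,"level"): print(r["score"],r["rect"])
```

```text
[ 0.43878509 -0.39500801  0.1608854 ] [ 7.63251129e-03  9.99970611e-01  6.33724500e-04 -3.47231380e-04] [-8.06897344e-01  3.18449906e-01  1.77353527e+00  4.44611189e-04
  1.05100029e+00 -2.36264960e+00]
[[297.31863964   0.         254.78726864]
 [  0.         297.31863964 194.92928929]
 [  0.           0.           1.        ]] [[ 1.51299392e-02  9.99885536e-01 -1.52558417e-05]
 [ 9.65869509e-01 -1.46112739e-02  2.58616710e-01]
 [ 2.58586885e-01 -3.92759024e-03 -9.65980019e-01]] [ 0.38910322 -0.44452153  0.19474607]
0.93 [115.2, 176.8, 95.3, 148.5]
0.8 [253.5, 186.8, 28.3, 180.1]
0.29 [447.0, 295.3, 128.7, 168.4]
```

View pics/w1.png

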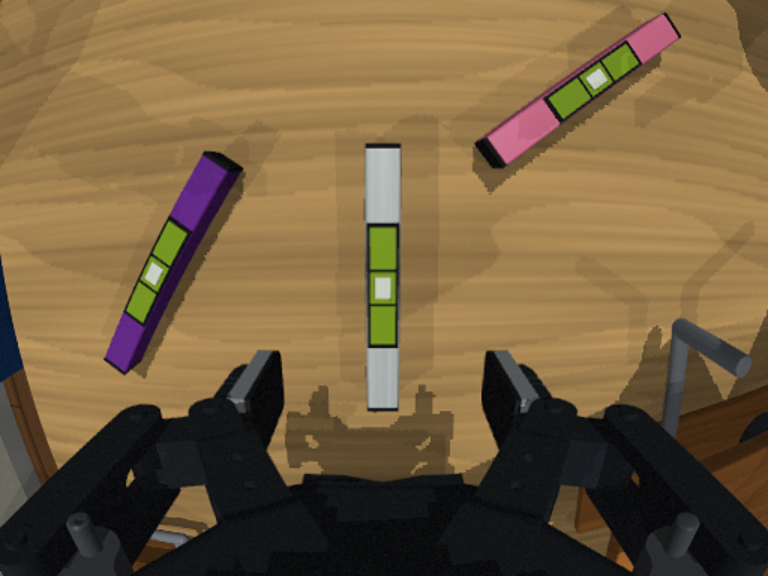

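Measured from the wrist picture, the level's centre is at (0.444, -0.396), which agrees with the top view. I'm going down to grip it.

Call:
move_arm(moves=[[[-6,-1,50],0],[[-6,-1,100],0],[[-6,-1,130],0],[[-6,-1,145],0],[[-6,-1,154],0],[[-6,-1,154],0],[[-6,-1,154],0]])

```text
t: 4.15
tool_pos: [0.4465, -0.397, 0.0092]
ee_rot: [0.007, 1.0, -0.001, 0.001]
force: [-0.4, -0.6, 0.4]
grip_width: 0.801
grip_force: 0.0
```

Call:
move_arm(moves=[[[0,0,0],0],[[0,0,0],0],[[0,0,0],0],[[0,0,0],0],[[0,0,0],0],[[0,0,0],0],[[0,0,0],0],[[0,0,0],0]], fingers=1, squeeze=50)

```text
t: 4.95
tool_pos: [0.4458, -0.3966, 0.0084]
ee_rot: [0.007, 1.0, -0.001, 0.001]
force: [-0.6, 0.5, 6.2]
grip_width: 0.25
grip_force: 50.3
```

Call:
move_arm(moves=[[[0,0,-40],0],[[0,0,-85],0],[[0,0,-130],0],[[0,0,-160],0],[[-132,394,-160],1.42],[[-132,394,-160],1.42],[[-132,394,-160],1.42],[[-132,394,-160],1.42],[[-132,394,-160],1.42],[[-132,394,-160],1.42],[[-132,394,-160],1.42],[[-132,394,-160],1.42]])

```text
t: 6.15
tool_pos: [0.5679, -0.0434, 0.1663]
ee_rot: [0.537, 0.843, -0.0, -0.001]
force: [0.9, 0.0, -2.5]
grip_width: 0.247
grip_force: 49.8
```

Run:
```python
from h import *
s=bot.state(); R=cv2.Rodrigues(np.zeros(3))[0]
from scipy.spatial.transform import Rotation as Ro
print(s["tool_pos"],np.round(Ro.from_quat(s["ee_rot"]).as_matrix(),4),s["grip_width"],s["grip_force"],s["force"])
```

```text
[ 0.56792185 -0.0434412   0.16626018] [[-4.224e-01  9.064e-01 -1.800e-03]
 [ 9.064e-01  4.224e-01  0.000e+00]
 [ 8.000e-04 -1.700e-03 -1.000e+00]] 0.24683247200119388 49.819711446762085 [ 0.92474368  0.0209728  -2.49394165]
```

Call:
move_arm(moves=[[[29,31,0],0.3],[[29,31,0],0.3],[[29,31,20],0.3],[[29,31,35],0.3],[[29,31,40],0.3],[[29,31,40],0.3],[[29,31,40],0.3]])

```text
t: 6.85
tool_pos: [0.5842, -0.0063, 0.1273]
ee_rot: [0.655, 0.755, -0.0, -0.0]
force: [0.2, 1.6, -2.2]
grip_width: 0.241
grip_force: 50.0
```

Run:
```python
from h import *
s=bot.state()
from scipy.spatial.transform import Rotation as Ro
print(s["tool_pos"],np.round(Ro.from_quat(s["ee_rot"]).as_matrix(),4),s["force"])
p=bot.get_image("wrist"); save(p,"w2")
```

```text
[ 0.58417944 -0.00627636  0.12730731] [[-1.408e-01  9.900e-01 -1.000e-04]
 [ 9.900e-01  1.408e-01 -0.000e+00]
 [-0.000e+00 -1.000e-04 -1.000e+00]] [ 0.17631279  1.64105675 -2.17119185]
```

View pics/w2.png

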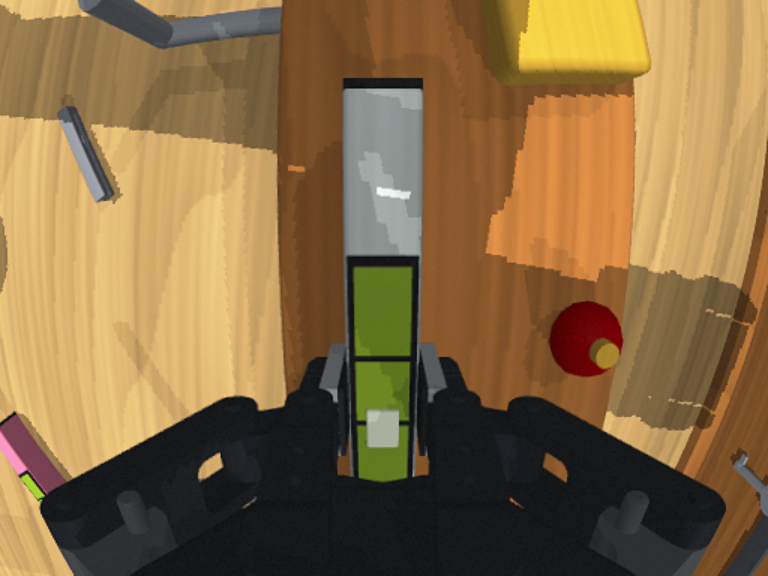

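The level is parallel to the shelf and sits over its clear front strip. The bead at (587,340) and the padlock at the top right are both well clear. Pressing down next.

Call:
move_arm(moves=[[[0,0,8],0],[[0,0,13],0],[[0,0,16],0],[[0,0,17],0],[[0,0,18],0],[[0,0,19],0],[[0,0,19],0]])

```text
t: 7.6
tool_pos: [0.5841, -0.0061, 0.1089]
ee_rot: [0.655, 0.755, -0.0, 0.0]
force: [-3.3, -0.9, 4.1]
grip_width: 0.244
grip_force: 50.8
```

Call:
move_arm(moves=[[[0,0,1],0],[[0,0,2],0],[[0,0,2],0],[[0,0,2],0]])

```text
t: 8.0
tool_pos: [0.5844, -0.006, 0.1083]
ee_rot: [0.655, 0.755, -0.0, 0.0]
force: [-4.8, -0.6, 11.5]
grip_width: 0.244
grip_force: 51.8
```

Call:
move_arm(moves=[[[0,0,-1],0],[[0,0,-2],0],[[0,0,-2],0],[[0,0,-2],0],[[0,0,-2],0],[[0,0,-2],0],[[0,0,-40],0],[[0,0,-80],0],[[0,0,-110],0],[[0,0,-110],0]], fingers=0.4)

```text
t: 9.0
tool_pos: [0.5882, -0.0061, 0.2224]
ee_rot: [0.655, 0.755, 0.003, 0.005]
force: [1.0, 0.6, 0.1]
grip_width: 0.6
grip_force: 0.0
```

Run:
```python
from h import *
s=bot.state(); print(s["tool_pos"],s["force"])
p=bot.get_image("wrist"); save(p,"w3"); print(p["R"].tolist(),(p["R"].T@-p["t"]).tolist())
for l in("level","foot_left_post"):
  for r in bot.silhouettes(p,l): print(l,r["score"],r["rect"])
```

```text
[ 0.58822115 -0.00611232  0.22236383] [0.95536458 0.57277154 0.13882828]
[[0.9898688237842614, 0.14158721317426767, 0.010619452222689308], [0.13383610294777998, -0.9554182993423771, 0.2631801110066523], [0.047408957462875705, -0.259092520824641, -0.9646882690304773]] [0.5770975256982838, 0.05833026607275701, 0.3643482875627916]
level 0.86 [248.6, 186.0, 34.1, 208.3]
foot_left_post 0.93 [155.7, 37.9, 96.6, 30.0]
```

View pics/w3.png

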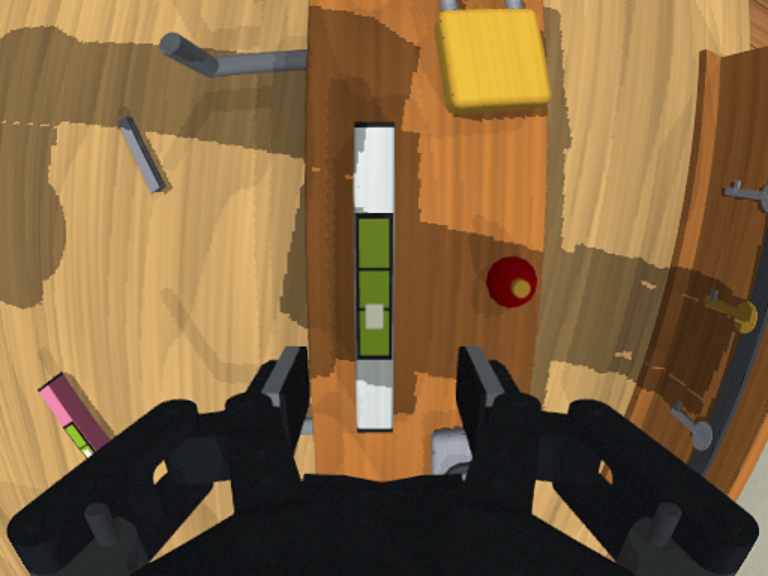

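The level lies flat and released on the shelf, from (374,125) to (374,430). The bubble at (374,316) is about 14 mm towards the right, high end, so the left lever needs roughly 0.5 rad. The left post top at (172,42) works out to (0.440, 0.129), consistent with earlier.

Call:
move_arm(moves=[[[157,-129,10],1.57],[[157,-129,10],1.57],[[157,-129,10],1.57],[[157,-129,10],1.57],[[157,-129,10],1.57],[[157,-129,10],1.57],[[157,-129,10],1.57],[[157,-129,10],1.57],[[157,-129,10],1.57],[[157,-129,10],1.57],[[157,-129,10],1.57],[[157,-129,10],1.57]])

```text
t: 10.35
tool_pos: [0.4327, 0.1311, 0.2043]
ee_rot: [0.997, 0.071, -0.002, 0.0]
force: [-0.9, -0.6, -0.2]
grip_width: 0.595
grip_force: 0.0
```

Run:
```python
from h import *
s=bot.state()
from scipy.spatial.transform import Rotation as Ro
print(s["tool_pos"],np.round(Ro.from_quat(s["ee_rot"]).as_matrix(),3).tolist(),s["q"])
p=bot.get_image("wrist"); save(p,"w4"); print(p["R"].tolist(),(p["R"].T@-p["t"]).tolist())
```

```text
[0.43271605 0.13107408 0.20433452] [[0.99, 0.142, -0.004], [0.142, -0.99, -0.001], [-0.004, 0.0, -1.0]] [1.97733365e-01 1.45110375e-03 2.04729588e+00 4.98985544e-05
 1.09704115e+00 1.62564610e+00]
[[0.14251063062133484, -0.9897922148961948, 0.0014461987399727542], [-0.9546856514891996, -0.13706998925531533, 0.26417252863648044], [-0.26127768178808125, -0.03902805883507113, -0.9644743561251455]] [0.49796576698051126, 0.13990913311466885, 0.34620794887849743]
```

View pics/w4.png

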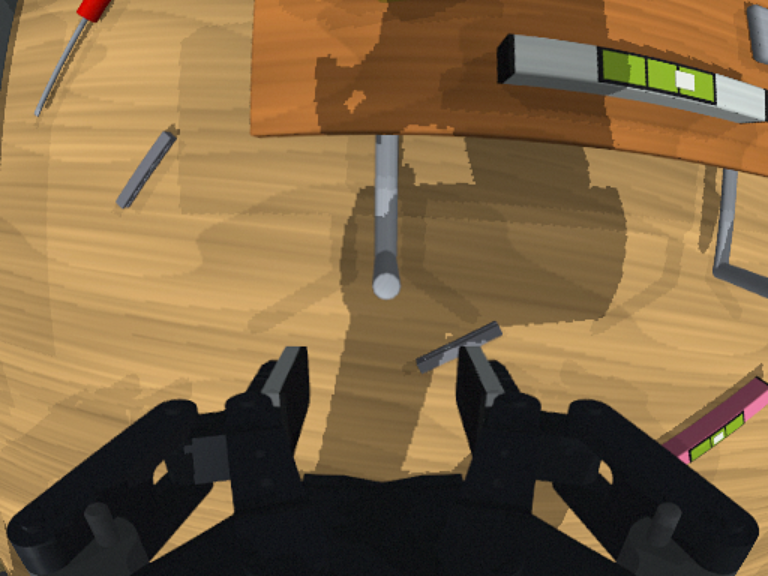

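The post top at (386,286) sits between the fingers, at (0.438, 0.129). The vial is visible at (655,75). Descending and gripping.

Call:
move_arm(moves=[[[5,3,40],0],[[5,3,80],0],[[5,3,110],0],[[5,3,126],0],[[5,3,126],0],[[5,3,126],0]])

```text
t: 11.0
tool_pos: [0.4392, 0.129, 0.0799]
ee_rot: [0.997, 0.072, -0.001, 0.0]
force: [-0.3, -0.2, 0.7]
grip_width: 0.601
grip_force: 0.0
```

Call:
move_arm(moves=[[[0,0,0],0],[[0,0,0],0],[[0,0,0],0],[[0,0,0],0],[[0,0,0],0],[[0,0,0],0]], fingers=1, squeeze=25)

```text
t: 11.6
tool_pos: [0.4407, 0.1298, 0.0816]
ee_rot: [0.997, 0.071, 0.001, -0.001]
force: [-1.0, 3.3, 6.8]
grip_width: 0.171
grip_force: 26.4
```

Call:
move_arm(moves=[[[0,-6,0],0],[[1,-13,0],0],[[2,-20,0],0],[[3,-26,0],0],[[4,-32,0],0],[[6,-38,0],0],[[8,-45,0],0],[[10,-51,0],0],[[10,-51,0],0],[[10,-51,0],0],[[10,-51,0],0],[[10,-51,0],0]])

```text
t: 12.8
tool_pos: [0.4423, 0.1804, 0.0812]
ee_rot: [0.997, 0.072, -0.0, 0.001]
force: [-2.9, -1.3, 7.4]
grip_width: 0.177
grip_force: 26.7
```

Call:
move_arm(moves=[[[0,0,0],0],[[0,0,0],0],[[0,0,0],0],[[0,0,0],0],[[0,0,0],0],[[0,0,0],0],[[0,0,0],0],[[0,0,0],0],[[0,0,0],0],[[0,0,0],0]])

```text
t: 13.8
tool_pos: [0.4423, 0.1804, 0.0812]
ee_rot: [0.997, 0.072, -0.0, 0.001]
force: [-2.7, -1.2, 6.0]
grip_width: 0.176
grip_force: 26.7
```

```bash
cat > bub.py <<'E'
from h import *
import sys
p=bot.get_image("top"); q=bot.get_image("wrist")
s=bot.state(); print(s["tool_pos"],s["force"],s["grip_width"])
a=cv2.resize(p["image"][:,:,::-1],None,fx=1.5,fy=1.5); b=cv2.resize(q["image"][:200,230:,::-1],None,fx=2.8,fy=2.8,interpolation=cv2.INTER_CUBIC)
cv2.imwrite("pics/b%s.png"%sys.argv[1],b)
c=p["image"][140:240,170:310,::-1]; cv2.imwrite("pics/t%s.png"%sys.argv[1],cv2.resize(c,None,fx=5,fy=5,interpolation=cv2.INTER_CUBIC))
E
python3 bub.py 1
```

```text
[0.44228773 0.18040104 0.08123939] [-3.0920933  -0.69824062  6.77911544] 0.17746613915262865
```

View pics/b1.png

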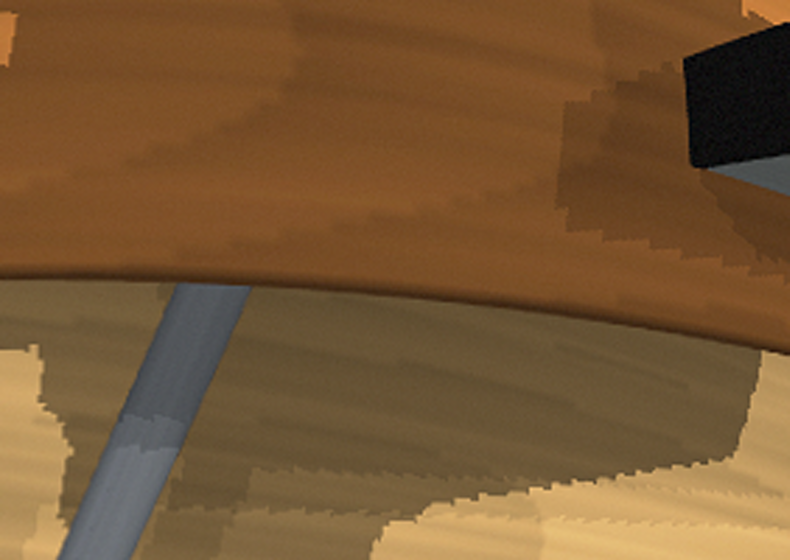

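The lever has swung, and the level is now outside the wrist view apart from its end at (740,100). I'll use the top view instead.

View pics/t1.png

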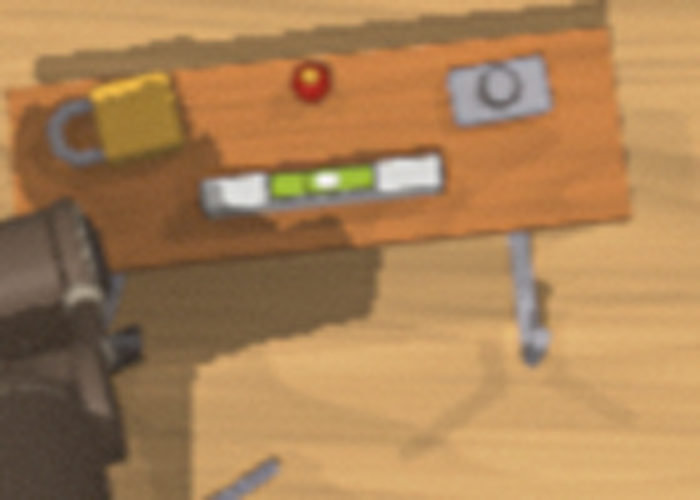

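The top view shows the vial from about x=267 to 377 with the bubble at about 326, so it is still some 3 mm to the right. I'll add about 0.1 rad.

Call:
move_arm(moves=[[[2,-6,0],0],[[6,-12,0],0],[[6,-12,0],0],[[6,-12,0],0],[[6,-12,0],0],[[6,-12,0],0],[[6,-12,0],0],[[6,-12,0],0],[[6,-12,0],0],[[6,-12,0],0],[[6,-12,0],0],[[6,-12,0],0]])

```text
t: 15.1
tool_pos: [0.4464, 0.1929, 0.0812]
ee_rot: [0.997, 0.072, -0.0, 0.001]
force: [-2.1, -3.4, 6.5]
grip_width: 0.177
grip_force: 26.8
```

Call:
move_arm(moves=[[[0,0,0],0],[[0,0,0],0],[[0,0,0],0],[[0,0,0],0],[[0,0,0],0],[[0,0,0],0],[[0,0,0],0],[[0,0,0],0],[[0,0,0],0],[[0,0,0],0]])

```text
t: 16.1
tool_pos: [0.4464, 0.1929, 0.0812]
ee_rot: [0.997, 0.072, -0.0, 0.001]
force: [-1.6, -2.0, 7.4]
grip_width: 0.177
grip_force: 26.8
```

```bash
python3 bub.py 2
python3 - <<'E'
import cv2,numpy as np
for n in(1,2):
    a=cv2.imread(f"pics/t{n}.png").astype(int); h=a[150:230,190:460]
    g=((h[...,1]-h[...,0]>60)&(h[...,1]-h[...,2]>10)).astype(np.uint8)
    v,u=np.nonzero(g); r=cv2.minAreaRect(np.c_[u,v].astype(np.float32)); print(n,r,len(u))
    b=np.arange(u.min(),u.max()+1); k=np.polyfit(u,v,1)
    prof=np.array([h[int(np.polyval(k,x))-4:int(np.polyval(k,x))+5,x,0].mean() for x in b])  # blue
    w=np.clip(prof-prof.min()-40,0,None); i=(b>b[0]+12)&(b<b[-1]-12)
    print("ends",b[0],b[-1],"mid",(b[0]+b[-1])/2,"bubble",(b[i]*w[i]).sum()/w[i].sum(),"mm", ((b[i]*w[i]).sum()/w[i].sum()-(b[0]+b[-1])/2)*76/(b[-1]-b[0]),prof[::6].astype(int))
E
```

```text
[0.44636987 0.19287176 0.08116339] [-3.26272585 -2.56812007  7.35718196] 0.1727836112846786
1 ((131.5094451904297, 31.593244552612305), (21.700212478637695, 102.40193939208984), 84.20720672607422) 1671
ends 81 182 mid 131.5 bubble 136.80535692643315 mm 3.9921497664249435 [ 79  55  58  57  60  54  54 102 195 233 220 159  73  53  58  57  56]
2 ((131.5795135498047, 31.155364990234375), (21.776382446289062, 102.48257446289062), 83.75808715820312) 1639
ends 81 183 mid 132.0 bubble 133.60916199287672 mm 1.1989834456728514 [ 87  52  59  60  58  51  71 150 218 236 202  99  49  57  59  58  53 102]
```

View pics/t2.png

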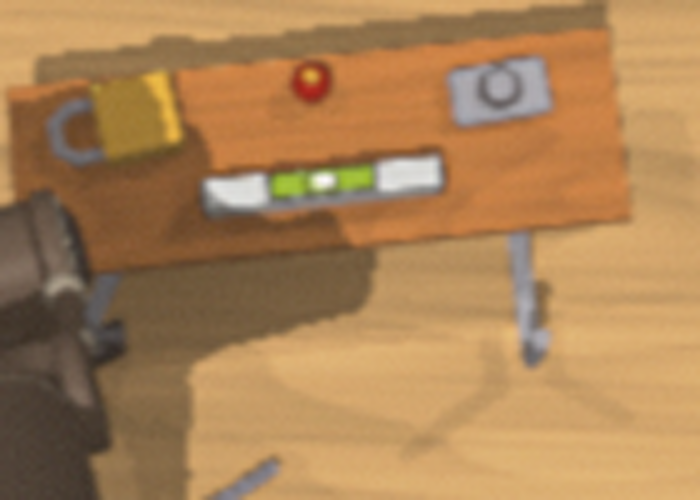

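The bubble at (322,180) is now about 1.2 mm off. One small nudge, then I'll hand in.

Call:
move_arm(moves=[[[1,-2,0],0],[[2,-5,0],0],[[2,-5,0],0],[[2,-5,0],0],[[2,-5,0],0],[[2,-5,0],0],[[2,-5,0],0],[[2,-5,0],0],[[2,-5,0],0],[[2,-5,0],0],[[2,-5,0],0],[[2,-5,0],0]])

```text
t: 17.4
tool_pos: [0.4481, 0.1978, 0.0811]
ee_rot: [0.997, 0.072, 0.0, 0.001]
force: [-1.4, -4.1, 6.5]
grip_width: 0.176
grip_force: 26.7
```

Call:
move_arm(moves=[[[0,0,0],0],[[0,0,0],0],[[0,0,0],0],[[0,0,0],0],[[0,0,0],0],[[0,0,0],0],[[0,0,0],0],[[0,0,0],0],[[0,0,0],0],[[0,0,0],0]])

```text
t: 18.4
tool_pos: [0.4481, 0.1979, 0.0812]
ee_rot: [0.997, 0.072, 0.0, 0.001]
force: [-1.2, -3.8, 6.4]
grip_width: 0.172
grip_force: 26.7
```

Run:
```python
from h import *
print(bot.job_done())
```

```text
the job is handed in; nothing more can be done
None
```

I handed the job in at about 18 s, with no verdict returned: the level is released on the shelf and the gripper is holding the left lever about 0.55 rad outwards. The bubble was last measured 1.2 mm off centre, before a final nudge of about 5 mm that I did not re-measure.

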